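Re-zero a coffee grinder with its coarse collar and set the grind with its fine knob

ROBOT

A 6-joint arm with a two-finger parallel gripper is mounted at the origin on a cart in front of the work surface, level with it; the furniture and walls round the work are solid. World frame = base frame: x ahead of the robot, y to its left, z up, the work surface at z = 0. Lengths are in m, angles in rad, forces in N, time in s.
With the tool pointing down it reaches from about 0.35 to 0.85 m from the base axis. Payload 8.1 kg.
Tool frame: the origin (TCP) lies at the centre of the arm's flange, where the gripper is bolted on; the fingertips stand 186 mm ahead of it and the grasp point (between the pads) lies 167 mm ahead of it; z points along the fingers, y is the line along which they close (so a half turn about z gives the same grasp; the last joint's range is limited). The gripper opens to 93 mm and grips with 3 to 60 N. Pads are 15 mm wide; open, the fingers measure 128 mm over their backs; the gripper's body (75 mm by 188 mm) begins 65 mm behind the grasp point.
Start: joints at [-1.367, 0.13, 1.488, -0, 1.523, -0.085], TCP at [0.171, -0.575, 0.405] pointing down, gripper open.
Joint ranges: [-2.96, 2.96], [-0.89, 2.26], [0.02, 2.5], [-1.34, 4.48], [0, 2.73], [-2.66, 2.66]. Speed limits (rad/s): [2.39, 2.39, 2.79, 3.14, 3.14, 3.14].

INTERFACE

Orientations are given as a rotation vector (axis times angle).
In Python, from plant import robot gives the robot as it stands.
- The arm moves only by the tool apply_moves, never from a script. Its argument "series" is a list of rows, each a list of 2 entries, a list of its own where there are three numbers: the shift along the tool's x, y, z in mm, then the turn, a rotation vector about the tool's x, y, z in rad. A call has 1 to 12 rows; each row shifts and turns the commanded pose from where the row before left it, along the tool's axes as they then stand; what a row does not reach is not made up. A row lasts 1/12 s, in which the tool goes at most 41.7 mm and 7.16 degrees, less where a joint would pass 70% of its speed; a pose out of reach is approached as far as the arm can. A call is refused whole if a number of a shift passes 41.7 or a number of a turn 0.125, either way. A call with a gripper value outside its range is refused whole. "claw" is the opening, from 0 (shut) to 1 (fully open), set as the call begins (left out, the last holds). The fingers move at their own pace and stop on an object; "newtons" is the grip in N (left out, the last holds). Time passes only in rows, so rows that do not move let the fingers close. It gives the time, the measured TCP pose, the force, the opening and the grip force at its end, in the units of the state.
- robot.read_state(): the state, without advancing time (a new reading comes with each control period).
- robot.read_camera(name): name is "side" or "top" or "wrist"; returns (picture, depth): 384x512x3 uint8, blue, green, red; 384x512 float32, m along the optical axis (not along the pixel's ray), 0 where there is no reading.
- robot.calibration(name): a dict with "fx", "fy", "cx", "cy" (pixels), "extrinsics" (4x4, takes a point from world to camera coordinates). Camera axes: x right, y down, z forward; pixel columns grow to the right and rows downward; lengths in m; the calibration is good to about 2 mm. The wrist camera is an equidistant fisheye: a pixel r from the principal point sees the ray r / f radians off the axis. A picture is of the moment at which its call begins: read the wrist's pose just before it. calibration takes no time and is no camera call; for the wrist camera it gives the pose at the moment of the call.
- robot.close_job(): hands the job in; it is judged then, once.
The state is a dict: "t": time; "q": joint angles; "dq": joint speeds; "joint_torque": joint torques, N m; "tool_pos": TCP position; "orientation": TCP orientation; "force": force on the tool from outside, world axes, zero at the start; "wrist_torque": the same for the moment, N m; "opening": finger opening in m; "gripper_force": force on a finger pad.
Only numpy, scipy, OpenCV 4.12 (cv2) and the standard library are available. Lean on these libraries where they do the work, as an engineer would, in place of code of your own. Each camera call takes 0.05 s, during which the arm holds its last target. There are 200 camera calls.

TASK

The coffee grinder on the worktop has just been cleaned and has lost its zero. Wind the wide outer collar on its top clockwise (seen from above) until you feel the burrs inside just begin to rub, without forcing them together; then leave the collar there and set the grind by turning the small centre knob back, anticlockwise, by a quarter turn from its zero mark. Let go of everything and do not disturb the other things on the worktop.

Things in the scene. Friction and masses are not known exactly. Their poses are not given: they have to be found in the camera images.
- grinder: grey electric burr grinder, fixed: foot 200 x 130 mm, motor column at the back, round burr head 104 mm across in front, over a chute and cup. Origin: on the worktop, on the vertical axis shared by collar, knob and burrs; z up, -x to its front. Head and column reach 120 mm behind the axis; their flat top is at z = 165 mm, a low bean lid on it at 169 mm
- collar_grip (a point): point on the axis at mid height of the coarse collar, the wide knurled aluminium ring on the head: 62 mm across, 24 mm tall (12 mm above and below this point), underside 10 to 11 mm above the flat head at the start. Round: take it at any yaw. It sits on a thread and sinks as it is wound in; the fine knob stands on it
- collar (a joint): turn of the collar, rad; grows clockwise seen from above (winding in); starts at 0 to 0.7. Collar, knob and upper burr sink 1.8 mm per rad. Until the burrs meet it turns against a steady thread friction of about 0.1 N m; it stays where it is left. The burrs meet somewhere from 1.3 to 2.7 rad: not seen, only felt as the torque to turn it rises
- knob_grip (a point): point on the axis in the fine knob: black, fluted, 30 mm across, on a skirt 38 mm across and 4 mm thick in the middle of the collar's top. The point is 15 mm above the collar's top face, 11 mm below the knob's flat top; the part to grip reaches 11 mm up and down from it. Round: take it at any yaw. A white line on top is its pointer
- fine_knob (a joint): turn of the fine knob relative to the collar, rad; grows anticlockwise seen from above, opening the burrs by 0.6 mm per rad. Starts at its zero mark and inner stop (0 to 0.08) and goes round with the collar. Friction 0.03 N m; stays where it is left, does not rise. A quarter turn is 1.57; long marks on the collar's top are a quarter turn apart
- upper_burr: steel burr 84 mm across, hidden in the head; turns and sinks with the collar, raised by the fine knob. Origin: on the axis, in its cutting face. Once it meets the sprung lower burr, each further 0.1 rad of collar adds about 2.5 N of burr load and 0.06 N m of torque. A rub is 1 to 10 N, some 0.03 to 0.25 N m over the thread friction; more is forcing
- burr_seat_nominal (a point): point on the grinder's axis 140 mm above the worktop: where the lower burr's face would stand without shims. The true face lies up to 1.2 mm above or below it and is not measured
- dosing_cup: open steel cup, 52 mm across and 52 mm tall, on the grinder's foot under the chute; origin under its foot; the robot's work does not need it; leave it where it stands
- tamper: coffee tamper, steel foot 58 mm across, wooden handle, 84 mm tall, standing beside the grinder; origin under its foot; the robot's work does not need it; leave it where it stands
- mug_plain: white mug with a white handle, 95 mm tall, on the left; origin under its foot; the robot's work does not need it; leave it where it stands
- mug_words: white mug with a dark handle, 95 mm tall, on the left further back; origin under its foot; the robot's work does not need it; leave it where it stands
- egg_timer: round kitchen timer, 63 mm across, 39 mm tall, on the right; origin under its foot; the robot's work does not need it; leave it where it stands

How it is judged:
On the way, in this order (a step that is already met when the one before it is completed fails the run):
1. with the fine knob still at zero, the collar is wound in until the burrs rub (contact force between grinder and upper_burr above 1 N and value of joint fine_knob below 0.25 rad), for 0.2 s.
2. the fine knob is turned back a quarter turn and the burrs are clear of one another (value of joint fine_knob between 1.2 and 1.95 rad and contact force between grinder and upper_burr below 0.3 N), for 0.2 s.
At the end, for the whole second after the job is handed in: the fine knob stands a quarter turn back (1.2 to 1.95 rad) and at rest, the burrs no longer touch (under 0.3 N), and the collar has been left wound in: the upper burr's face is between 1.3 mm below and 2.4 mm above the nominal seat (all of step 2 and z of upper_burr in the frame of burr_seat_nominal between -0.0013 and 0.0024 m and velocity of joint fine_knob between -0.05 and 0.05 rad/s).
It fails at once if the burrs are forced together (contact force between grinder and upper_burr above 10 N).
It fails at once if the cup, tamper, a mug or the timer is pushed away (distance of any of dosing_cup, tamper, mug_plain, mug_words, egg_timer from where it was at the start of the episode above 0.02 m).
It also fails if it takes over 72 s, if anything falls off the work surface, if the arm or the gripper's body presses on something with over 40 N, if the wrist force passes 120 N, or if a joint passes its speed limit or range.

## Working session

There is one attempt and no reset: what is moved stays moved. The work goes in short steps, Python scripts to look and compute and a tool call to move; the robot and the scene stay as the last step left them, time stands still between calls to the robot, and variables do not carry over. Pictures are saved under pics/ and viewed, at most 10 in all, crops included, and the job is handed in when it is done.

Besides the shell and the picture viewer there is one more tool, called after ">>>" as name(argument=value, ...), one argument or row to a line, values as JSON. apply_moves: Moves the arm, as the interface text tells. Its arguments: {"type":"object","properties":{"series":{"type":"array"},"claw":{"type":"number"},"newtons":{"type":"number"}},"required":["series"]}

```bash
mkdir -p pics; ls
python3 - <<'E'
from plant import robot
import cv2,numpy as np
s=robot.read_state();print(s)
for n in("side","top"):
    p,d=robot.read_camera(n);cv2.imwrite(f"pics/{n}0.png",p);np.save(f"pics/{n}0.npy",d)
    c=robot.calibration(n);print(n,c)
E
```

```text
pics
{'t': 0.0, 'q': array([-1.36739361e+00,  1.31139777e-01,  1.48924452e+00, -6.53919889e-06,
        1.52300307e+00, -8.53943178e-02]), 'dq': array([ 0.00061814,  0.00229259, -0.00011116,  0.00033081, -0.00311225,
       -0.00105549]), 'joint_torque': array([ 1.02317947e-03, -5.59841323e+01, -4.91760564e+01,  7.69307208e-02,
        3.58342601e-02, -2.42399619e-04]), 'tool_pos': array([ 0.17085789, -0.57492637,  0.40371901]), 'orientation': array([-3.10712432e+00, -4.51809235e-01,  1.76385183e-04]), 'force': array([ 0.60904053,  0.10190871, -1.36101968]), 'wrist_torque': array([-0.02287323,  0.05069294, -0.00601643]), 'gripper_force': 0.0, 'opening': 0.0932012795433032}
side {'fx': 355.6680619349521, 'fy': 355.6680619349521, 'cx': 257.072805656409, 'cy': 195.13053284680066, 'extrinsics': array([[ 0.99935529,  0.03439212, -0.01030483, -0.51258558],
       [ 0.00517562, -0.4220248 , -0.90656951,  0.14230676],
       [-0.03552774,  0.9059317 , -0.42193071,  1.1590056 ],
       [ 0.        ,  0.        ,  0.        ,  1.        ]])}
top {'fx': 367.7677287358332, 'fy': 367.7677287358332, 'cx': 252.05770173456054, 'cy': 193.82125748744969, 'extrinsics': array([[ 0.01263746, -0.99971541,  0.02023349, -0.00192348],
       [-0.99920297, -0.01339206, -0.03760429,  0.51842515],
       [ 0.03786456, -0.01974214, -0.99908785,  1.20601936],
       [ 0.        ,  0.        ,  0.        ,  1.        ]])}
```

View pics/top0.png

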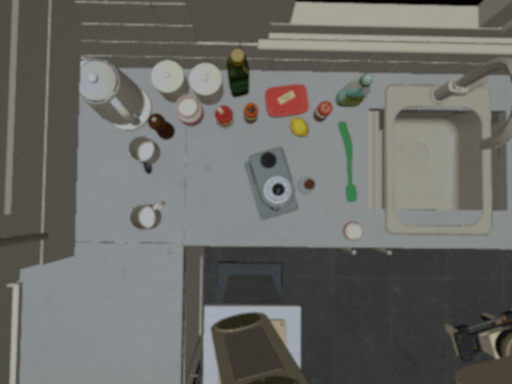

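View pics/side0.png

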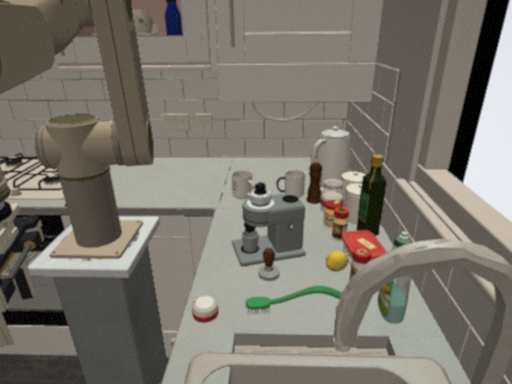

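The top view shows the collar as a bright ring at about (277,190) with the black knob in its centre, the lid at (268,158) and the tamper at (307,184). The side view shows the knob at about (260,187) and the tamper at (268,265).

```bash
cat > h.py <<'E'
import numpy as np
def pts(d,c):
    v,u=np.indices(d.shape); P=np.stack([(u-c["cx"])/c["fx"]*d,(v-c["cy"])/c["fy"]*d,d],-1)
    E=c["extrinsics"]; return (P-E[:3,3])@E[:3,:3]
def ray(u,v,c,z):
    E=c["extrinsics"];R=E[:3,:3];o=-R.T@E[:3,3];r=R.T@np.array([(u-c["cx"])/c["fx"],(v-c["cy"])/c["fy"],1]);return o+r*(z-o[2])/r[2]
E
python3 - <<'E'
from plant import robot
import cv2,numpy as np
from h import *
c=robot.calibration("top");d=np.load("pics/top0.npy");p=cv2.imread("pics/top0.png")
P=pts(d,c)
sub=(slice(170,212),slice(255,320))
Z=P[...,2]
print((Z[174:208:2,258:298:2]*1000).astype(int))
g=cv2.cvtColor(p,cv2.COLOR_BGR2GRAY)
print(g[174:208:2,258:298:2])
for lo,hi,n in((.19,.206,"collar"),(.216,.235,"knob")):
    m=np.zeros(Z.shape,np.uint8);m[sub]=((Z>lo)&(Z<hi))[sub]
    q=P[m>0];k=np.argwhere(m);ct,r=cv2.minEnclosingCircle(k[:,::-1].astype(np.float32))
    print(n,len(q),q.mean(0),np.ptp(q,axis=0),ct,r,ray(*ct,c,.2 if n=="collar" else .226))
m=np.zeros(Z.shape,bool);m[165:200,296:325]=True
q=P[m&(Z>.012)&(Z<.1)];print("tamper",len(q),q.mean(0),q.min(0),q.max(0))
# head/body edges orientation
m=np.zeros(Z.shape,np.uint8);m[140:215,240:300]=((Z>.155)&(Z<.172))[140:215,240:300];q=P[m>0]
print("lid/head",q.mean(0),q.min(0),q.max(0))
cc=robot.calibration("side");ds=np.load("pics/side0.npy");Q=pts(ds,cc)
m=np.zeros(ds.shape,bool);m[175:210,240:280]=True
for lo,hi in((.205,.224),(.178,.198)):
    q=Q[m&(Q[...,2]>lo)&(Q[...,2]<hi)&(Q[...,0]>.4)];q=q[q[:,1]<.02] if len(q) else q
    print("side",len(q),q.mean(0),q.min(0),q.max(0))
E
```

```text
[[ 165  169  164  165  165  162  167  167  165  168  165  168  168  167
   166  164  163    0    0    5]
 [ 165  166  161  169  166  165  165 1224  165  166  167  170  170  165
   166  165  163    3    0   -2]
 [ 165  165  165  167  170  165  169  167  171  196  200  170  170  168
   168  167  168  157    3    3]
 [ 168  164  168  164  164  166  169  198  202  201  198  202  201  197
   168  162  166  163    4    1]
 [ 163  168  166  166  168  167  196  203  197  200  204  198  200  198
   200  167  161  167    0    3]
 [ 161  165  167  164  164  195  201  201  206  221  225  226  223  199
   198  166  166  165  162    0]
 [ 162  166  165  164  166  201  201  201  210  226  229  219  228  205
   200  203  166  164  169   -1]
 [ 154  164  168  165  167  198  200  204  224  227  226  225  226  222
   199  201  165  169  165    0]
 [ 128  163  167  169  167  196  201  203  222  226  227  224  225  224
   202  205  167  168  170    0]
 [  20  160  169  165  169  200  206  198  202  227  228  225  226  207
   200  199  166  164  165    4]
 [  18  164  164  169  166  186  202  200  199  20
[... 2265 characters left out ...]
17736816 [ 0.52525838 -0.063534    0.2       ]
knob 94 [ 0.52597113 -0.0642291   0.22571946] [0.02781839 0.02746919 0.01577049] (279.0, 188.4499969482422) 5.450102806091309 [ 0.52582942 -0.06408544  0.226     ]
tamper 221 [ 0.54944991 -0.17100099  0.04180772] [ 0.52333273 -0.20337706  0.01207625] [ 0.5796458  -0.14940609  0.08902345]
lid/head [ 0.57063991 -0.04880538  0.16640885] [ 0.47537158 -0.11407862  0.15515535] [0.65029636 0.0151841  0.17194975]
side 85 [ 0.52682917 -0.07182806  0.21580407] [ 0.51145168 -0.07939043  0.20507426] [ 0.53951899 -0.05563342  0.22385275]
side 188 [ 0.52725469 -0.08319748  0.19006433] [ 0.49725332 -0.09619399  0.17804062] [ 0.55636318 -0.0437146   0.19796134]
```

```bash
cat >> h.py <<'E'
from scipy.spatial.transform import Rotation as Ro
def rel(target,s):
    R=Ro.from_rotvec(s["orientation"]);return 1000*R.inv().apply(np.array(target)-s["tool_pos"])
def show(target=None):
    from plant import robot
    s=robot.read_state();np.set_printoptions(precision=4,suppress=True)
    print("t",s["t"],"q",s["q"],"pos",s["tool_pos"],"F",s["force"],"M",s["wrist_torque"],"open",s["opening"],"gf",s["gripper_force"])
    M=Ro.from_rotvec(s["orientation"]).as_matrix();print("z",M[:,2],"yaw x",np.arctan2(M[1,0],M[0,0]))
    if target is not None: print("rel mm",rel(target,s))
E
python3 -c "
from h import *;show([.526,-.0637,.440])"
```

```text
t 0.1 q [-1.3674  0.1311  1.4892 -0.      1.523  -0.0854] pos [ 0.1709 -0.5749  0.4038] F [-0.6879 -0.8768 -0.3236] M [ 0.0562 -0.0219  0.0039] open 0.09276427395879061 gf 0.0
z [-0.0004  0.0017 -1.    ] yaw x 0.28879322687800035
rel mm [ 486.0346 -388.9844  -35.4993]
```

>>> apply_moves(
  series=[
    [[20,-16,-9],[0,0,0]],
    [[27,-21.6,-9],[0,0,0]],
    [[27,-21.6,-9],[0,0,0]],
    [[27,-21.6,-8.5],[0,0,0]],
    [[27,-21.6,0],[0,0,0]],
    [[27,-21.6,0],[0,0,0]],
    [[27,-21.6,0],[0,0,0]],
    [[27,-21.6,0],[0,0,0]],
    [[27,-21.6,0],[0,0,0]],
    [[27,-21.6,0],[0,0,0]],
    [[27,-21.6,0],[0,0,0]],
    [[27,-21.6,0],[0,0,0]],
  ],
  claw=1,
)

```text
t: 1.1
tool_pos: [0.4031, -0.2401, 0.44]
orientation: [-3.109, -0.452, 0.0]
force: [0.4, 0.2, 0.1]
opening: 0.0933
gripper_force: 0.0
```

>>> apply_moves(
  series=[
    [[27,-21.6,0],[0,0,0]],
    [[27,-21.6,0],[0,0,0]],
    [[27,-21.6,0],[0,0,0]],
    [[27,-21.6,0],[0,0,0]],
    [[27,-21.6,0],[0,0,0]],
    [[27,-21.6,0],[0,0,0]],
    [[7,-5.4,0],[0,0,0]],
    [[0,0,0],[0,0,-0.12]],
    [[0,0,0],[0,0,-0.12]],
    [[0,0,0],[0,0,-0.12]],
    [[0,0,0],[0,0,-0.12]],
    [[0,0,0],[0,0,-0.12]],
  ],
)

```text
t: 2.1
tool_pos: [0.5258, -0.0645, 0.4397]
orientation: [-2.832, -1.359, 0.002]
force: [-0.8, 0.1, 0.2]
opening: 0.0933
gripper_force: 0.0
```

>>> apply_moves(
  series=[
    [[0,0,0],[0,0,-0.12]],
    [[0,0,0],[0,0,-0.12]],
    [[0,0,0],[0,0,-0.12]],
    [[0,0,0],[0,0,-0.12]],
    [[0,0,0],[0,0,-0.12]],
    [[0,0,0],[0,0,-0.12]],
    [[0,0,0],[0,0,-0.12]],
    [[0,0,0],[0,0,-0.12]],
    [[0,0,0],[0,0,-0.12]],
    [[0,0,0],[0,0,-0.12]],
    [[0,0,0],[0,0,-0.12]],
    [[0,0,0],[0,0,-0.12]],
  ],
)

```text
t: 3.1
tool_pos: [0.5258, -0.0647, 0.4398]
orientation: [-1.233, -2.888, 0.001]
force: [-0.7, 0.3, -0.0]
opening: 0.0931
gripper_force: 0.0
```

>>> apply_moves(
  series=[
    [[0,0,0],[0,0,-0.12]],
    [[0,0,0],[0,0,-0.12]],
    [[0,0,0],[0,0,-0.12]],
    [[0,0,0],[0,0,-0.12]],
    [[0,0,0],[0,0,0]],
    [[0,0,0],[0,0,0]],
  ],
)

```text
t: 3.6
tool_pos: [0.5259, -0.0645, 0.4399]
orientation: [-0.527, -3.097, 0.0]
force: [-0.3, -0.5, 0.3]
opening: 0.093
gripper_force: 0.0
```

Run:
```python
from h import *;show([.526,-.0637,.359])
from plant import robot
import cv2
c=robot.calibration("wrist");p,d=robot.read_camera("wrist");cv2.imwrite("pics/w1.png",p);np.save("pics/w1.npy",d);print(c)
```

```text
t 3.6 q [-0.2189 -0.0721  1.631  -0.0001  1.5834 -1.4528] pos [ 0.5259 -0.0645  0.4399] F [-0.3387 -0.4959  0.3231] M [-0.0214 -0.0826  0.0284] open 0.09299751272966199 gf 0.0
z [-0.0006  0.     -1.    ] yaw x 2.804691457923698
rel mm [ 0.1435  0.8483 80.9206]
{'fx': 297.3186396354542, 'fy': 297.3186396354542, 'cx': 261.1959409130969, 'cy': 190.3291124129448, 'extrinsics': array([[ 0.3307,  0.9437, -0.0006, -0.1131],
       [ 0.9033, -0.3164,  0.2897, -0.5387],
       [ 0.2732, -0.0963, -0.9571,  0.2748],
       [ 0.    ,  0.    ,  0.    ,  1.    ]])}
```

View pics/w1.png

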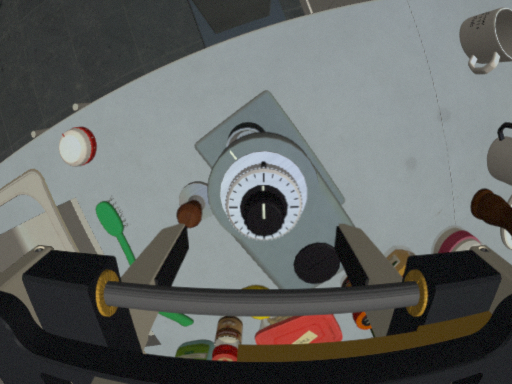

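The wrist view shows the collar dial centred at about (264,203), its pointer mark at (264,165), the knob top at about (264,210) with its white line at zero, the lid at (317,263) and the tamper at (190,207). Next I measure the axis from it.

```bash
cat >> h.py <<'E'
def fray(u,v,c,z):
    E=c["extrinsics"];R=E[:3,:3];o=-R.T@E[:3,3]
    a=np.array([u-c["cx"],v-c["cy"]]);r=np.hypot(*a);th=r/c["fx"]
    w=R.T@np.array([*(a/r*np.sin(th)),np.cos(th)]);return o+w*(z-o[2])/w[2]
E
python3 - <<'E'
from h import *
from plant import robot
import cv2
c=robot.calibration("wrist");p=cv2.imread("pics/w1.png");g=cv2.cvtColor(p,cv2.COLOR_BGR2GRAY)
m=np.zeros(g.shape,np.uint8);m[170:250,225:305]=(g[170:250,225:305]<75)
m=cv2.morphologyEx(m,cv2.MORPH_OPEN,np.ones((5,5)))
ct=max(cv2.findContours(m,0,2)[0],key=cv2.contourArea);print("dark",cv2.boundingRect(ct))
# white collar: bright
b=np.zeros(g.shape,np.uint8);b[150:260,205:320]=(g[150:260,205:320]>165)
b=cv2.morphologyEx(b,cv2.MORPH_CLOSE,np.ones((9,9)))
cb=max(cv2.findContours(b,0,2)[0],key=cv2.contourArea);print("bright",cv2.boundingRect(cb))
for n,k,z in(("knob",ct,.2255),("collar",cb,.1995)):
    Q=np.array([fray(u,v,c,z)[:2] for u,v in k[:,0].astype(float)])
    (x,y),r=cv2.minEnclosingCircle((Q*1000).astype(np.float32));print(n,x,y,r)
d=np.load("pics/w1.npy")
print(d[165,264],d[211,256])
E
```

```text
dark (241, 186, 46, 50)
bright (220, 151, 87, 89)
knob 518.8900756835938 -60.39503479003906 18.67739486694336
collar 513.8853149414062 -63.66080856323242 39.60882568359375
0.23180813 0.20811293
```

Run:
```python
from h import *
from plant import robot
import cv2
c=robot.calibration("wrist");p=cv2.imread("pics/w1.png")
cv2.imwrite("pics/w1c.png",cv2.resize(p[145:265,200:330],None,fx=5,fy=5,interpolation=cv2.INTER_CUBIC)[:600])
print(fray(264,211,c,.2255),fray(264,204,c,.1995))
```

```text
[ 0.51916411 -0.0597466   0.2255    ] [ 0.52303849 -0.06086271  0.1995    ]
```

View pics/w1c.png

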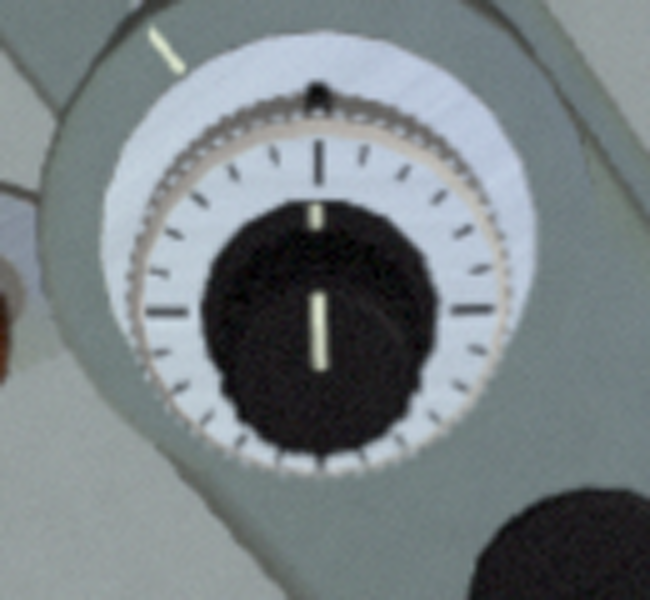

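The crop shows the dial's quarter marks meeting at about (264,207) in full-image pixels and the knob's top centred near (264,217), with the fine pointer on the zero mark.

Run:
```python
from h import *
from plant import robot
c=robot.calibration("wrist")
print(fray(264,217,c,.2255),fray(263.9,207,c,.1995))
show([.526,-.0635,.359])
```

```text
[ 0.52342288 -0.0612263   0.2255    ] [ 0.52537619 -0.0617586   0.1995    ]
t 3.65 q [-0.2187 -0.0721  1.6309 -0.      1.5834 -1.4521] pos [ 0.5259 -0.0645  0.44  ] F [0.5328 0.3389 0.0408] M [ 0.0478 -0.1507 -0.0219] open 0.09334030374337098 gf 0.0
z [-0.0006  0.0001 -1.    ] yaw x 2.8041419749259373
rel mm [ 0.2143  0.9516 80.9706]
```

>>> apply_moves(
  series=[
    [[0.3,1.3,15],[0,0,0]],
    [[0,0,20],[0,0,0]],
    [[0,0,20],[0,0,0]],
    [[0,0,15],[0,0,0]],
    [[0,0,8],[0,0,0]],
    [[0,0,3],[0,0,0]],
    [[0,0,0],[0,0,0]],
  ],
)

```text
t: 4.23
tool_pos: [0.5261, -0.0629, 0.3588]
orientation: [-0.523, -3.097, -0.0]
force: [0.4, -0.2, 0.1]
opening: 0.093
gripper_force: 0.0
```

>>> apply_moves(
  series=[
    [[0,0,0],[0,0,0]],
    [[0,0,0],[0,0,0]],
    [[0,0,0],[0,0,0]],
    [[0,0,0],[0,0,0]],
    [[0,0,0],[0,0,0]],
    [[0,0,0],[0,0,0]],
  ],
  claw=0.5,
  newtons=15,
)

```text
t: 4.73
tool_pos: [0.5264, -0.0629, 0.3597]
orientation: [0.52, 3.097, -0.0]
force: [-1.0, 0.0, 1.4]
opening: 0.0613
gripper_force: 15.0
```

```bash
python3 -c "
from h import *;show([.526,-.0637,.359])"
```

```text
t 4.7333 q [-0.2157 -0.0339  1.7404 -0.      1.4343 -1.4536] pos [ 0.5264 -0.0629  0.3597] F [-0.9628  0.016   1.3896] M [-0.0003 -0.0635 -0.0419] open 0.061264234944875366 gf 15.00019900908228
z [ 0.0008 -0.0002 -1.    ] yaw x 2.8087054954796296
rel mm [ 0.0889 -0.8343  0.7034]
```

>>> apply_moves(
  series=[
    [[0,0,0.09],[0,0,0.05]],
    [[0,0,0.09],[0,0,0.05]],
    [[0,0,0.09],[0,0,0.05]],
    [[0,0,0.09],[0,0,0.05]],
    [[0,0,0.09],[0,0,0.05]],
    [[0,0,0.09],[0,0,0.05]],
    [[0,0,0.09],[0,0,0.05]],
    [[0,0,0.09],[0,0,0.05]],
  ],
)

```text
t: 5.4
tool_pos: [0.5263, -0.0631, 0.359]
orientation: [1.129, 2.931, -0.001]
force: [-0.9, -1.1, 1.9]
opening: 0.0614
gripper_force: 15.0
```

```bash
cat > m.py <<'E'
from h import *
from plant import robot
s=robot.read_state();R=Ro.from_rotvec(s["orientation"]).as_matrix()
print("t %.2f yaw %.4f Mz %.4f dq6 %.3f q6 %.3f tau6 %.4f F %s z %.4f"%(s["t"],np.arctan2(R[1,0],R[0,0]),s["wrist_torque"][2],s["dq"][5],s["q"][5],s["joint_torque"][5],np.round(s["force"],1),s["tool_pos"][2]))
E
python3 m.py
```

```text
t 5.40 yaw 2.4062 Mz 0.0797 dq6 0.595 q6 -1.051 tau6 -1.1759 F [-0.9 -1.1  1.9] z 0.3590
```

```bash
cat > m.py <<'E'
from h import *
from plant import robot
L=[];T=[]
for i in range(7):
    s=robot.read_state();L.append(s["wrist_torque"][2]);T.append(s["joint_torque"][5])
    if i<6: robot.read_camera("side")
R=Ro.from_rotvec(s["orientation"]).as_matrix()
print("t %.2f yaw %.4f q6 %.3f F %s z %.4f"%(s["t"],np.arctan2(R[1,0],R[0,0]),s["q"][5],np.round(s["force"],1),s["tool_pos"][2]),"Mz",np.round(L,3),"mean %.3f"%np.mean(L[1:]),"tau6",np.round(T,3))
E
python3 m.py
```

```text
t 5.70 yaw 2.4100 q6 -1.055 F [-2.3 -1.1  4.9] z 0.3589 Mz [ 0.08  -0.023 -0.053 -0.045 -0.047 -0.08  -0.099] mean -0.058 tau6 [-1.176 -0.957  1.023  0.445  0.091 -0.049 -0.088]
```

```bash
cat > r.py <<'E'
from h import *
from plant import robot
s=robot.read_state();R=Ro.from_rotvec(s["orientation"]).as_matrix()
print("t %.2f yaw %.4f q6 %.3f dq6 %.2f Mz %.3f tau6 %.3f F %s"%(s["t"],np.arctan2(R[1,0],R[0,0]),s["q"][5],s["dq"][5],s["wrist_torque"][2],s["joint_torque"][5],np.round(s["force"],1)),file=open("log","a"))
E
echo ok
```

```text
ok
```

>>> apply_moves(
  series=[
    [[0,0,0.05],[0,0,0.03]],
    [[0,0,0.05],[0,0,0.03]],
    [[0,0,0.05],[0,0,0.03]],
  ],
)

```text
t: 5.95
tool_pos: [0.5263, -0.0631, 0.3588]
orientation: [1.257, 2.879, -0.001]
force: [-2.2, -1.6, 4.6]
opening: 0.0613
gripper_force: 15.0
```

```bash
python3 r.py
```

>>> apply_moves(
  series=[
    [[0,0,0.05],[0,0,0.03]],
  ],
)

```text
t: 6.03
tool_pos: [0.5263, -0.0631, 0.3587]
orientation: [1.3, 2.86, -0.001]
force: [-1.3, -2.0, 4.2]
opening: 0.0613
gripper_force: 15.0
```

```bash
python3 r.py
```

>>> apply_moves(
  series=[
    [[0,0,0.05],[0,0,0.03]],
  ],
)

```text
t: 6.12
tool_pos: [0.5263, -0.0631, 0.3587]
orientation: [1.342, 2.84, -0.001]
force: [-2.0, -2.6, 4.2]
opening: 0.0617
gripper_force: 15.0
```

```bash
python3 r.py
```

>>> apply_moves(
  series=[
    [[0,0,0.05],[0,0,0.03]],
  ],
)

```text
t: 6.2
tool_pos: [0.5263, -0.0631, 0.3586]
orientation: [1.385, 2.819, -0.001]
force: [-2.2, -2.5, 4.8]
opening: 0.0616
gripper_force: 15.0
```

```bash
python3 r.py; cat log
```

```text
t 5.95 yaw 2.3184 q6 -0.963 dq6 0.36 Mz 0.087 tau6 -0.695 F [-2.2 -1.6  4.6]
t 6.03 yaw 2.2884 q6 -0.933 dq6 0.36 Mz 0.060 tau6 -0.682 F [-1.3 -2.   4.2]
t 6.12 yaw 2.2584 q6 -0.903 dq6 0.36 Mz 0.124 tau6 -0.681 F [-2.  -2.6  4.2]
t 6.20 yaw 2.2284 q6 -0.873 dq6 0.36 Mz 0.072 tau6 -0.680 F [-2.2 -2.5  4.8]
```

>>> apply_moves(
  series=[
    [[0,0,0.05],[0,0,0.03]],
    [[0,0,0.05],[0,0,0.03]],
  ],
)

```text
t: 6.37
tool_pos: [0.5262, -0.0631, 0.3585]
orientation: [1.469, 2.776, -0.001]
force: [-1.8, -3.0, 5.0]
opening: 0.0614
gripper_force: 15.0
```

```bash
python3 r.py
```

>>> apply_moves(
  series=[
    [[0,0,0.05],[0,0,0.03]],
  ],
)

```text
t: 6.45
tool_pos: [0.5262, -0.0631, 0.3584]
orientation: [1.51, 2.754, -0.001]
force: [-2.6, -3.0, 5.0]
opening: 0.0614
gripper_force: 15.0
```

```bash
python3 r.py
```

>>> apply_moves(
  series=[
    [[0,0,0.05],[0,0,0.03]],
  ],
)

```text
t: 6.53
tool_pos: [0.5262, -0.0632, 0.3584]
orientation: [1.552, 2.731, -0.001]
force: [-2.1, -2.1, 5.2]
opening: 0.0614
gripper_force: 15.0
```

```bash
python3 r.py
```

>>> apply_moves(
  series=[
    [[0,0,0.05],[0,0,0.03]],
  ],
)

```text
t: 6.62
tool_pos: [0.5262, -0.0632, 0.3584]
orientation: [1.592, 2.708, -0.001]
force: [-2.3, -2.0, 5.7]
opening: 0.0615
gripper_force: 15.0
```

```bash
python3 r.py; tail -4 log
```

```text
t 6.37 yaw 2.1684 q6 -0.813 dq6 0.36 Mz 0.094 tau6 -0.681 F [-1.8 -3.   5. ]
t 6.45 yaw 2.1383 q6 -0.783 dq6 0.36 Mz 0.115 tau6 -0.681 F [-2.6 -3.   5. ]
t 6.53 yaw 2.1083 q6 -0.753 dq6 0.36 Mz 0.067 tau6 -0.681 F [-2.1 -2.1  5.2]
t 6.62 yaw 2.0783 q6 -0.723 dq6 0.36 Mz 0.095 tau6 -0.681 F [-2.3 -2.   5.7]
```

>>> apply_moves(
  series=[
    [[0,0,0.05],[0,0,0.03]],
    [[0,0,0.05],[0,0,0.03]],
  ],
)

```text
t: 6.78
tool_pos: [0.5262, -0.0632, 0.3582]
orientation: [1.673, 2.659, -0.001]
force: [-1.5, -1.8, 5.3]
opening: 0.0615
gripper_force: 15.0
```

```bash
python3 r.py
```

>>> apply_moves(
  series=[
    [[0,0,0.06],[0,0,0.03]],
    [[0,0,0.06],[0,0,0.03]],
  ],
)

```text
t: 6.95
tool_pos: [0.5262, -0.0632, 0.3581]
orientation: [1.752, 2.607, -0.001]
force: [-3.3, -3.0, 5.2]
opening: 0.0613
gripper_force: 15.0
```

```bash
python3 r.py
```

>>> apply_moves(
  series=[
    [[0,0,0.06],[0,0,0.03]],
    [[0,0,0.06],[0,0,0.03]],
  ],
)

```text
t: 7.12
tool_pos: [0.5262, -0.0632, 0.358]
orientation: [1.829, 2.554, -0.001]
force: [-2.6, -2.3, 4.9]
opening: 0.0611
gripper_force: 15.0
```

```bash
python3 r.py; tail -3 log
```

```text
t 6.78 yaw 2.0183 q6 -0.663 dq6 0.36 Mz 0.052 tau6 -0.681 F [-1.5 -1.8  5.3]
t 6.95 yaw 1.9583 q6 -0.603 dq6 0.36 Mz 0.062 tau6 -0.681 F [-3.3 -3.   5.2]
t 7.12 yaw 1.8984 q6 -0.543 dq6 0.36 Mz 0.083 tau6 -0.682 F [-2.6 -2.3  4.9]
```

>>> apply_moves(
  series=[
    [[0,0,0.06],[0,0,0.03]],
    [[0,0,0.06],[0,0,0.03]],
  ],
)

```text
t: 7.28
tool_pos: [0.5261, -0.0632, 0.3579]
orientation: [1.905, 2.498, -0.001]
force: [-2.9, -2.5, 4.8]
opening: 0.061
gripper_force: 15.0
```

```bash
python3 r.py
```

>>> apply_moves(
  series=[
    [[0,0,0.06],[0,0,0.03]],
    [[0,0,0.06],[0,0,0.03]],
  ],
)

```text
t: 7.45
tool_pos: [0.5261, -0.0632, 0.3578]
orientation: [1.979, 2.439, -0.001]
force: [-4.1, -2.3, 5.7]
opening: 0.0614
gripper_force: 15.0
```

```bash
python3 r.py
```

>>> apply_moves(
  series=[
    [[0,0,0.06],[0,0,0.03]],
    [[0,0,0.06],[0,0,0.03]],
  ],
)

```text
t: 7.62
tool_pos: [0.5261, -0.0632, 0.3576]
orientation: [2.052, 2.379, -0.001]
force: [-3.2, -2.3, 5.6]
opening: 0.0614
gripper_force: 15.0
```

```bash
python3 r.py; tail -3 log
```

```text
t 7.28 yaw 1.8383 q6 -0.483 dq6 0.36 Mz 0.079 tau6 -0.682 F [-2.9 -2.5  4.8]
t 7.45 yaw 1.7783 q6 -0.423 dq6 0.36 Mz 0.074 tau6 -0.682 F [-4.1 -2.3  5.7]
t 7.62 yaw 1.7183 q6 -0.363 dq6 0.36 Mz 0.046 tau6 -0.682 F [-3.2 -2.3  5.6]
```

Run:
```python
from plant import robot
import cv2
p,d=robot.read_camera("wrist");cv2.imwrite("pics/w2.png",cv2.resize(p[120:360,130:400],None,fx=2.2,fy=2.2))
```

```text
(no output)
```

View pics/w2.png

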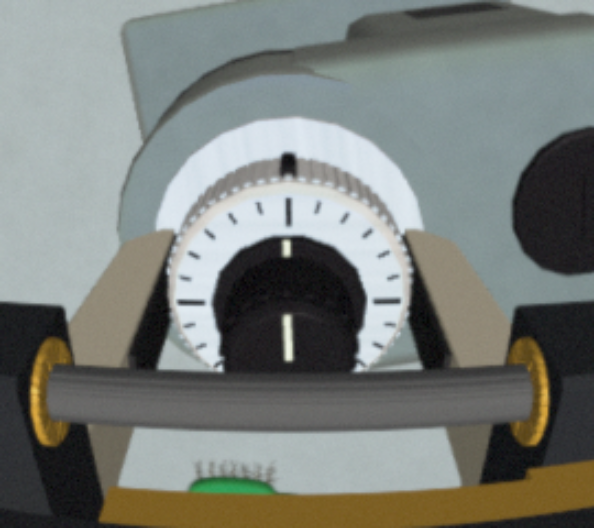

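The dial is still upright in the gripper's view (zero mark at crop (288,212), the pads on the rim at (165,300) and (415,300)). So the collar is turning with the gripper and not slipping. I'll keep winding.

>>> apply_moves(
  series=[
    [[0,0,0.06],[0,0,0.03]],
    [[0,0,0.06],[0,0,0.03]],
    [[0,0,0.06],[0,0,0.03]],
  ],
)

```text
t: 7.92
tool_pos: [0.5261, -0.0632, 0.3575]
orientation: [2.157, 2.284, -0.001]
force: [-4.3, -2.1, 5.7]
opening: 0.0614
gripper_force: 15.0
```

```bash
python3 r.py
```

>>> apply_moves(
  series=[
    [[0,0,0.06],[0,0,0.03]],
    [[0,0,0.06],[0,0,0.03]],
  ],
)

```text
t: 8.08
tool_pos: [0.526, -0.0632, 0.3574]
orientation: [2.224, 2.219, -0.001]
force: [-4.7, -2.0, 5.4]
opening: 0.0612
gripper_force: 15.0
```

```bash
python3 r.py
```

>>> apply_moves(
  series=[
    [[0,0,0.06],[0,0,0.03]],
    [[0,0,0.06],[0,0,0.03]],
  ],
)

```text
t: 8.25
tool_pos: [0.526, -0.0632, 0.3573]
orientation: [2.29, 2.151, -0.002]
force: [-4.5, -3.2, 6.4]
opening: 0.0615
gripper_force: 15.0
```

```bash
python3 r.py; tail -3 log
```

```text
t 7.92 yaw 1.6283 q6 -0.273 dq6 0.36 Mz 0.055 tau6 -0.694 F [-4.3 -2.1  5.7]
t 8.08 yaw 1.5683 q6 -0.213 dq6 0.36 Mz 0.092 tau6 -0.676 F [-4.7 -2.   5.4]
t 8.25 yaw 1.5083 q6 -0.153 dq6 0.36 Mz 0.082 tau6 -0.652 F [-4.5 -3.2  6.4]
```

>>> apply_moves(
  series=[
    [[0,0,0.06],[0,0,0.03]],
  ],
)

```text
t: 8.33
tool_pos: [0.526, -0.0632, 0.3572]
orientation: [2.322, 2.116, -0.002]
force: [-4.2, -2.2, 7.3]
opening: 0.0614
gripper_force: 15.0
```

```bash
python3 r.py
```

>>> apply_moves(
  series=[
    [[0,0,0.06],[0,0,0.03]],
  ],
)

```text
t: 8.42
tool_pos: [0.526, -0.0632, 0.3572]
orientation: [2.353, 2.081, -0.002]
force: [-4.8, -3.1, 6.7]
opening: 0.061
gripper_force: 15.0
```

```bash
python3 r.py; tail -2 log
```

```text
t 8.33 yaw 1.4784 q6 -0.123 dq6 0.36 Mz 0.118 tau6 -0.637 F [-4.2 -2.2  7.3]
t 8.42 yaw 1.4483 q6 -0.093 dq6 0.36 Mz 0.143 tau6 -0.619 F [-4.8 -3.1  6.7]
```

>>> apply_moves(
  series=[
    [[0,0,0.05],[0,0,0.03]],
    [[0,0,0.03],[0,0,0.015]],
    [[0,0,0],[0,0,0]],
    [[0,0,0],[0,0,0]],
    [[0,0,0],[0,0,0]],
    [[0,0,0],[0,0,0]],
    [[0,0,0],[0,0,0]],
    [[0,0,0],[0,0,0]],
  ],
)

```text
t: 9.08
tool_pos: [0.526, -0.0632, 0.3571]
orientation: [2.398, 2.029, -0.002]
force: [-4.8, -1.8, 6.3]
opening: 0.0614
gripper_force: 15.0
```

```bash
python3 m.py
```

```text
t 9.38 yaw 1.4047 q6 -0.050 F [-5.6 -2.5  6.5] z 0.3571 Mz [ 0.023 -0.025  0.003 -0.009  0.035 -0.02  -0.017] mean -0.006 tau6 [-0.004 -0.004 -0.004 -0.004 -0.004 -0.004 -0.004]
```

>>> apply_moves(
  series=[
    [[0,0,0],[0,0,0]],
    [[0,0,0],[0,0,0]],
    [[0,0,0],[0,0,0]],
    [[0,0,0],[0,0,0]],
    [[0,0,0],[0,0,0]],
    [[0,0,-5],[0,0,0]],
    [[0,0,-10],[0,0,0]],
    [[0,0,-10],[0,0,0]],
    [[0,0,-7],[0,0,0]],
    [[0,0,-1],[0,0,0]],
    [[0,0,0],[0,0,0]],
    [[0,0,0],[0,0,0]],
  ],
  claw=1,
)

```text
t: 10.38
tool_pos: [0.5262, -0.0629, 0.3898]
orientation: [2.399, 2.028, 0.0]
force: [0.5, 0.0, 0.4]
opening: 0.0932
gripper_force: 0.0
```

Run:
```python
from h import *;show([.526,-.0632,.390])
from plant import robot
import cv2
p,d=robot.read_camera("wrist");cv2.imwrite("pics/w3.png",cv2.resize(p[120:360,130:400],None,fx=2.2,fy=2.2))
c=robot.calibration("top");p,d=robot.read_camera("top")
Z=pts(d,c)[...,2];z=Z[175:205,262:292];z=z[(z>.192)&(z<.206)];print(len(z),np.median(z))
```

```text
t 10.3833 q [-0.2157 -0.0522  1.7029  0.0001  1.4906 -0.0487] pos [ 0.5262 -0.0629  0.3898] F [0.5437 0.008  0.4366] M [-0.0091 -0.0524  0.0219] open 0.09317636210581272 gf 0.0
z [ 0.0003 -0.     -1.    ] yaw x 1.403805549639025
rel mm [-0.3474 -0.1908 -0.2328]
0 nan
  return _methods._mean(a, axis=axis, dtype=dtype,
  ret = ret.dtype.type(ret / rcount)
```

View pics/w3.png

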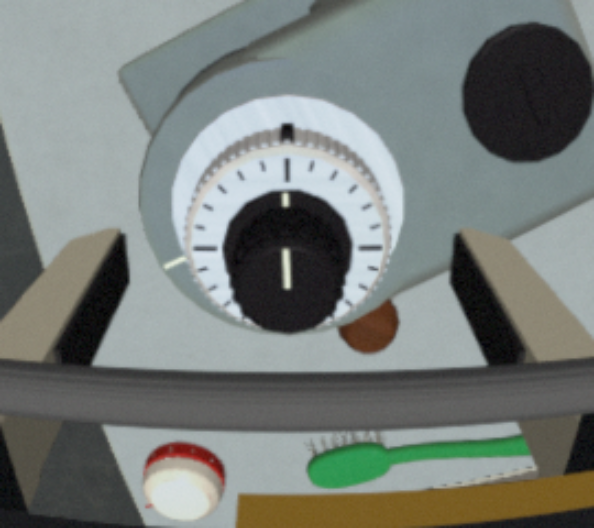

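The zero mark still lines up at crop (288,170), the knob pointer is at zero (287,265), and the fingers are clear either side of the knob. I'll grip the knob and turn it anticlockwise.

>>> apply_moves(
  series=[
    [[0,0,0],[0,0,0]],
    [[0,0,0],[0,0,0]],
    [[0,0,0],[0,0,0]],
    [[0,0,0],[0,0,0]],
    [[0,0,0],[0,0,0]],
    [[0,0,0],[0,0,0]],
    [[0,0,0],[0,0,0]],
    [[0,0,0],[0,0,0]],
  ],
  claw=0.15,
  newtons=12,
)

```text
t: 11.15
tool_pos: [0.5263, -0.0629, 0.3896]
orientation: [2.399, 2.028, -0.0]
force: [0.5, 0.4, 0.0]
opening: 0.0446
gripper_force: 0.0
```

```bash
python3 m.py
```

```text
t 11.45 yaw 1.4038 q6 -0.049 F [-2.2  0.4  1.7] z 0.3897 Mz [-0.057  0.014 -0.003  0.055  0.02  -0.046 -0.025] mean 0.002 tau6 [ 0.     0.     0.     0.    -0.003 -0.007 -0.007]
```

Next is the turn: 1.57 rad as 26 rows of -0.06 plus one smaller row.

>>> apply_moves(
  series=[
    [[0,0,0],[0,0,0]],
    [[0,0,0],[0,0,0]],
    [[0,0,0],[0,0,-0.03]],
    [[0,0,0],[0,0,-0.06]],
    [[0,0,0],[0,0,-0.06]],
    [[0,0,0],[0,0,-0.06]],
    [[0,0,0],[0,0,-0.06]],
    [[0,0,0],[0,0,-0.06]],
    [[0,0,0],[0,0,-0.06]],
    [[0,0,0],[0,0,-0.06]],
    [[0,0,0],[0,0,-0.06]],
  ],
)

```text
t: 12.37
tool_pos: [0.5261, -0.0629, 0.3896]
orientation: [-1.806, -2.57, 0.0]
force: [-3.6, -0.1, 2.0]
opening: 0.0282
gripper_force: 12.0
```

>>> apply_moves(
  series=[
    [[0,0,0],[0,0,-0.06]],
    [[0,0,0],[0,0,-0.06]],
    [[0,0,0],[0,0,-0.06]],
    [[0,0,0],[0,0,-0.06]],
    [[0,0,0],[0,0,-0.06]],
    [[0,0,0],[0,0,-0.06]],
    [[0,0,0],[0,0,-0.06]],
    [[0,0,0],[0,0,-0.06]],
    [[0,0,0],[0,0,-0.06]],
    [[0,0,0],[0,0,-0.06]],
    [[0,0,0],[0,0,-0.06]],
    [[0,0,0],[0,0,-0.06]],
  ],
)

```text
t: 13.37
tool_pos: [0.5262, -0.0628, 0.3896]
orientation: [-0.784, -3.042, -0.0]
force: [-2.4, 0.5, 0.6]
opening: 0.0286
gripper_force: 12.0
```

>>> apply_moves(
  series=[
    [[0,0,0],[0,0,-0.06]],
    [[0,0,0],[0,0,-0.06]],
    [[0,0,0],[0,0,-0.06]],
    [[0,0,0],[0,0,-0.06]],
    [[0,0,0],[0,0,-0.06]],
    [[0,0,0],[0,0,-0.03]],
    [[0,0,0],[0,0,0]],
    [[0,0,0],[0,0,0]],
    [[0,0,0],[0,0,0]],
    [[0,0,0],[0,0,0]],
  ],
)

```text
t: 14.2
tool_pos: [0.5262, -0.0628, 0.3896]
orientation: [-0.28, -3.129, -0.0]
force: [-3.2, 0.6, 2.2]
opening: 0.0288
gripper_force: 12.0
```

Run:
```python
from h import *;show()
from plant import robot
import cv2
p,d=robot.read_camera("wrist");cv2.imwrite("pics/w4.png",cv2.resize(p[120:360,130:400],None,fx=2.2,fy=2.2))
```

```text
t 14.2 q [-0.2156 -0.052   1.703   0.0001  1.4909 -1.6079] pos [ 0.5262 -0.0628  0.3896] F [-3.1577  0.5808  2.246 ] M [0.2726 0.3293 0.0093] open 0.028783754944319707 gf 12.000151646352606
z [-0.0002  0.0001 -1.    ] yaw x 2.963074174299677
```

View pics/w4.png

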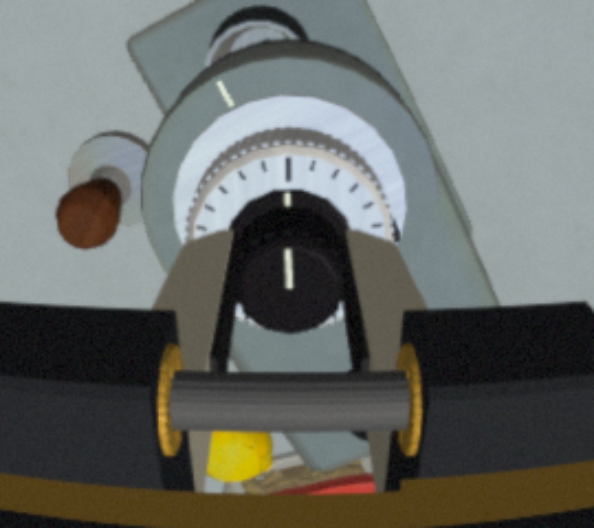

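The knob turned with the gripper: its pointer is at (289,265) on the next long mark, and the black zero tab is now a quarter turn to the right at (397,233). The collar has stayed put. I'll release and lift.

>>> apply_moves(
  series=[
    [[0,0,0],[0,0,0]],
    [[0,0,0],[0,0,0]],
    [[0,0,0],[0,0,0]],
    [[0,0,0],[0,0,0]],
    [[0,0,0],[0,0,0]],
    [[0,0,0],[0,0,0]],
    [[0,0,-10],[0,0,0]],
    [[0,0,-20],[0,0,0]],
    [[0,0,-20],[0,0,0]],
    [[0,0,-10],[0,0,0]],
    [[0,0,0],[0,0,0]],
    [[0,0,0],[0,0,0]],
  ],
  claw=1,
)

```text
t: 15.25
tool_pos: [0.5264, -0.0629, 0.4503]
orientation: [0.279, 3.128, -0.0]
force: [-0.4, -0.0, -0.5]
opening: 0.0928
gripper_force: 0.0
```

Run:
```python
from plant import robot
import cv2
p,d=robot.read_camera("wrist");cv2.imwrite("pics/w5.png",cv2.resize(p[120:300,170:360],None,fx=3,fy=3))
```

```text
(no output)
```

View pics/w5.png

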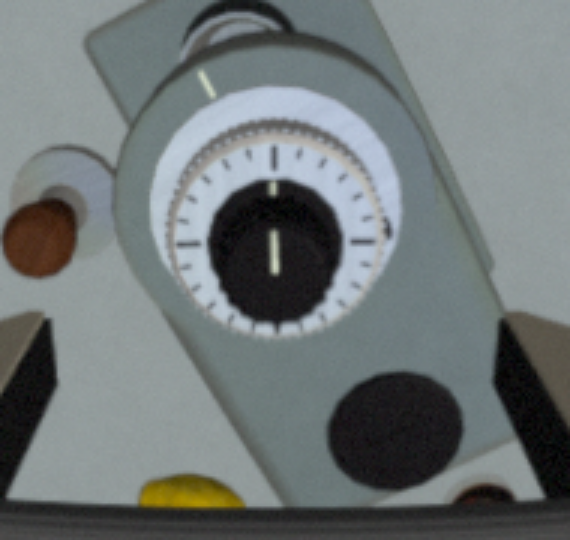

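The pointer at (274,250) stands a quarter turn anticlockwise from the zero tab at (387,230), and the gripper is clear.

```bash
python3 -c "
from plant import robot
print(robot.close_job())"
```

```text
the job is handed in; nothing more can be done
None
```

I wound the collar in to a light rub (about 4 N, estimated from the torque), turned the fine knob back about 1.56 rad and let go. The job is handed in; no verdict was returned.

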